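# Take the battery cover off an exercise bike console

### The arm

A 6-joint arm with a two-finger parallel gripper is mounted at the origin on the work surface. World frame = base frame: x ahead of the robot, y to its left, z up, the work surface at z = 0. Lengths are in m, angles in rad, forces in N, time in s.
With the tool pointing down it reaches from about 0.325 to 1 m from the base axis. Payload 5.1 kg.
Tool frame: the origin (TCP) lies midway between the tips of the shut fingers; the grasp point (between the pads) lies ctrl.hold_point_z behind it (ctrl.hold_point_z is the distance from the TCP to the grasp point, in m); z points along the fingers, y is the line along which they close (so a half turn about z gives the same grasp; the last joint's range is limited). The gripper opens to 85 mm and grips with 20 to 120 N. Pads are 22 mm wide; open, the fingers measure 114 mm over their backs; the gripper's body (76 mm by 85 mm) begins 54 mm behind the grasp point. The pads swing forward as they close: fully open they stand 13 mm farther back than shut.
Start: joints at [1.101, 0.124, 1.65, -0, 1.367, -0.083], TCP at [0.245, 0.602, 0.231] pointing down, gripper open.
Joint ranges: [-2.61, 2.61], [-1.02, 2.33], [0.03, 2.71], [-1.35, 4.49], [0.32, 2.68], [-2.91, 2.91]. Speed limits (rad/s): [2.57, 2.57, 3.14, 3.14, 3.14, 3.14].

### API

Orientations are given as a 3x3 rotation matrix whose columns are the frame's x, y, z axes.
In Python, from plant import read_state, vision, workorder, ctrl gives the robot as it stands.
- The arm moves only by the shell command python3 -m inch 'ROWS'. ROWS is JSON, a list of rows, each a list of 7 numbers: the turn, a rotation vector about the tool's x, y, z as a fraction of full scale, then the shift along the tool's x, y, z as a fraction of full scale, then the closure, from -1 (fully open) to 1 (shut), so that 0 is half open. A call has 1 to 12 rows; each row shifts and turns the commanded pose from where the row before left it, along the tool's axes as they then stand; what a row does not reach is not made up. Full scale, the value 1, is 400 mm for a shift and 360 degrees for a turn. A row lasts 1/12 s, in which the tool goes at most 41.7 mm and 7.16 degrees, less where a joint would pass 70% of its speed; a pose out of reach is approached as far as the arm can. A call with a number of a shift or a turn outside -1 to 1 is refused whole. A call with a gripper value outside its range is refused whole. The fingers move at their own pace and stop on an object; the grip force is fixed at half the most. Time passes only in rows, so rows that do not move let the fingers close. It gives the time, the measured TCP pose, the force, the opening and the grip force at its end, in the units of the state.
- read_state(): the state, without advancing time (a new reading comes with each control period).
- vision.read_camera(name): name is "scene" or "side" or "wrist"; returns a dict with "frame" (480x640x3 uint8, red, green, blue), "z_map" (480x640 float32, m along the optical axis (not along the pixel's ray), 0 where there is no reading), "mtx" (3x3 intrinsics, pixels), "k1" (the pictures are not rectified: a ray, as slopes to the right and down, at radius r is drawn at 1 + k1 r^2 times it, then the intrinsics apply), "cam_to_world" (4x4, takes a point from camera to world coordinates); the wrist camera has in their place "T_tool_cam" (4x4, takes a point from camera to tool coordinates, whose origin is the TCP and whose axes are the flange's). Camera axes: x right, y up, looking along -z (the intrinsics and any distortion apply to the point x, -y, -z); pixel columns grow to the right and rows downward; lengths in m; the calibration is good to about 2 mm. A picture is of the moment at which its call begins: read the wrist's pose just before it.
- workorder.sign_off(): hands the job in; it is judged then, once.
The state is a dict: "clock": time; "joint_positions": joint angles; "dq": joint speeds; "joint_efforts": joint torques, N m; "ee_pos": TCP position; "orientation": TCP orientation; "ft_force": force on the tool from outside, world axes, zero at the start; "torque": the same for the moment, N m; "opening": finger opening in m; "finger_force": force on a finger pad.
Only numpy, scipy, OpenCV 4.12 (cv2) and the standard library are available. Lean on these libraries where they do the work, as an engineer would, in place of code of your own. Each camera call takes 0.05 s, during which the arm holds its last target. There are 200 camera calls.

### The job

The exercise bike's console is propped back side up on its sloped stand so that its cells can be changed. Squeeze the release tab of the battery cover inward towards the fixed rib, pivot the cover up and out of its frame, and lay it flat, outer side up, in the aluminium tray without dropping it. Leave the other things on the bench where they are.

Things in the scene. Friction and masses are not known exactly. Their poses are not given: they have to be found in the camera images.
- console: Black plastic console, 240 x 210 x 42 mm, fixed on a steel stand. Its flat bare back is a face sloping 40 degrees from level, rising towards the console's +x and, at yaw 0, facing the robot. Origin: on the bench under its middle; z up, y along its width. It fills x -90 to +130, y -120 to +120 mm, up to 185 mm high. The cover lies flush in an 83 mm wide frame in the middle of the face.
- seat (a point): Fixed on the console, where the cover's origin lies while the cover is snapped in: console x 0, y 0, z 120 mm. Axes as the console's, not sloped.
- slot (a point): Fixed on the console, where the tongue's tip lies while the cover is snapped in, in the slot under the frame's upper lip. The cover pivots about that lip's edge: 58 mm up the slope from seat and 4 mm below the face.
- cover: Grey plastic snap-in cover, loose, 0.1 to 0.25 kg: plate 110 mm long (x, up the slope), 80 wide (y), 5 thick. Origin: middle of its outer side; z outward, 40 degrees from vertical while snapped in. Near its lower end a release tab and, up the slope of it, a fixed rib (x -27 to -17 mm) stand up, each 40 mm wide (y), 28 mm high. Laid flat, its origin is 9 mm above what it rests on.
- tab (a joint): Release tab's travel along the cover's +x (inward, to the rib): 0 at rest, 0.008 m fully in; past about 0.006 its foot, 9 mm below the outer side, no longer hooks under the frame's lower lip. Spring 2 to 8 N, snaps back. Tab 5 mm thick, outer face at cover x = -53 mm at rest; tab and rib measure 36 mm over their outer faces at rest, 28 mm pressed. Squeeze it while lifting the lower end.
- grip (a point): Point on the cover midway between the outer faces of pressed tab and rib: cover x = -31 mm, y 0, 14 mm above the outer side; axes as the cover's.
- tongue (a point): Tip of the 50 mm wide tongue at the cover's upper end: cover x = +66 mm, y 0, 7 mm below the outer side (tongue's underside 9 mm below). It reaches 8 mm under the frame's upper lip; once the lower end is pivoted up 10 degrees or more (20 to 30 is easy), drawing the cover 20 mm along its own -x frees it.
- tray: Open aluminium tray fixed to the bench, outside 250 mm (x) by 180 mm (y), 22 mm high, walls and floor 5 mm thick, empty. Origin: centre of its underside, on the bench; z up.
- screwdriver: Black-handled screwdriver, 200 mm, lying along x on the bench between console and tray: leave it.
- dumbbell: 2 kg dumbbell, 170 mm long, 72 mm high, lying near the bench's far edge: leave it.
- weight_plate: Small dark weight plate lying flat, 130 mm across, 20 mm thick, at the left side: leave it.
- bottle: Upright drinking bottle, 70 mm across, 190 mm high, near the far edge: leave it.
- tape: Roll of grey tape lying flat, 100 mm across, 45 mm high, at the left side: leave it.
- collar: Steel barbell collar (ring) lying flat, 72 mm across, 30 mm high, at the right side: leave it.
- cell_pack: Cardboard pack of cells, 70 x 70 x 34 mm, at the right side: leave it.
Things that resemble listed ones, but are neither listed nor needed, are in the scene too. Leave any pink or yellow look-alike of the cover alone.

How it is judged:
By the outcome, as a careful person would: the job done as asked, in the order asked, and still so for the second after the job is handed in, with the robot touching nothing.
It also fails if it takes over 42 s, if anything falls off the work surface, if the arm or the gripper's body presses on something with over 40 N, if the wrist force passes 120 N, or if a joint passes its speed limit or range.

## Working session

There is one attempt and no reset: what is moved stays moved. The work goes in short steps, Python scripts to look and compute and a shell command to move; the robot and the scene stay as the last step left them, time stands still between calls to the robot, and variables do not carry over. Pictures are saved under pics/ and viewed, at most 10 in all, crops included, and the job is handed in when it is done.

```bash
ls; mkdir -p pics; cat > h.py <<'E'
import numpy as np, cv2, json
from plant import read_state, vision, workorder, ctrl
def shot(name):
    s=read_state(); c=vision.read_camera(name)
    if 'T_tool_cam' in c:
        T=np.eye(4);T[:3,:3]=np.array(s['orientation']).reshape(3,3);T[:3,3]=s['ee_pos'];c['cam_to_world']=T@np.array(c['T_tool_cam'])
    return c
def cloud(c):
    K=np.array(c['mtx']);h,w=c['z_map'].shape
    u,v=np.meshgrid(np.arange(w),np.arange(h))
    p=np.stack([u,v],-1).reshape(-1,1,2).astype(np.float64)
    n=cv2.undistortPoints(p,K,np.array([c['k1'],0,0,0.])).reshape(h,w,2)
    z=c['z_map'].astype(float)
    P=np.stack([n[...,0]*z,-n[...,1]*z,-z],-1)
    T=np.array(c['cam_to_world']); W=P@T[:3,:3].T+T[:3,3]; W[z==0]=np.nan
    return W
E
python3 - <<'E'
from h import *
for n in('scene','side'):
    c=shot(n); cv2.imwrite(f'pics/{n}0.png',c['frame'][...,::-1]); np.savez(f'{n}0.npz',W=cloud(c),f=c['frame'])
    print(n,np.round(c['cam_to_world'],2).tolist(),c['k1'])
print(ctrl.hold_point_z, read_state())
E
```

```text
pics
scene [[-0.82, -0.32, 0.47, 1.26], [0.57, -0.46, 0.68, 1.07], [-0.0, 0.83, 0.56, 1.0], [0.0, 0.0, 0.0, 1.0]] -0.054972135330755484
side [[0.99, 0.12, -0.1, 0.35], [-0.16, 0.65, -0.75, -1.04], [-0.02, 0.75, 0.66, 1.01], [0.0, 0.0, 0.0, 1.0]] -0.008514958069812995
0.0187 {'clock': 0.1, 'joint_positions': array([ 1.10139493e+00,  1.24433454e-01,  1.65151324e+00, -1.22115563e-05,
        1.36752569e+00, -8.25999541e-02]), 'dq': array([-5.76436707e-04, -2.77287310e-03, -2.25357253e-03,  1.10564147e-03,
        1.94904479e-03, -9.01209775e-05]), 'joint_efforts': array([ 4.63888464e-04, -4.24929464e+01, -3.66653860e+01, -9.64740070e-05,
        3.97204334e-03,  5.74404226e-06]), 'ee_pos': array([0.2449795 , 0.60147568, 0.23019442]), 'orientation': array([[-9.26121257e-01,  3.77225016e-01, -8.39635585e-04],
       [ 3.77225923e-01,  9.26119741e-01, -1.68183018e-03],
       [ 1.43174675e-04, -1.87431099e-03, -9.99998233e-01]]), 'ft_force': array([-0.07560755,  0.72448156, -0.31291071]), 'torque': array([-0.00814779,  0.01642887, -0.00757489]), 'finger_force': 0.0, 'opening': 0.08535343043128268}
```

View pics/scene0.png

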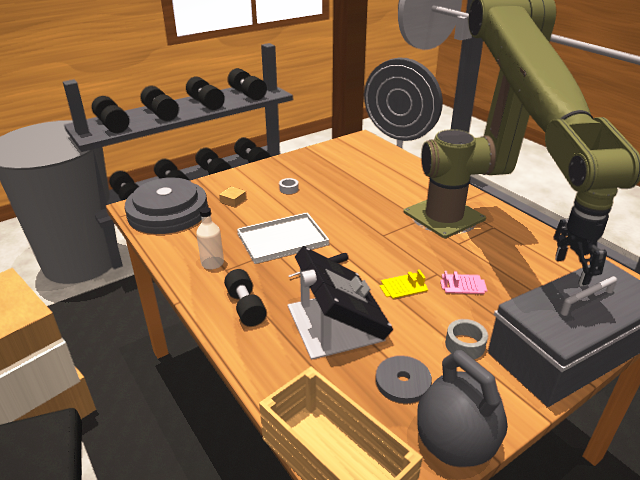

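View pics/side0.png

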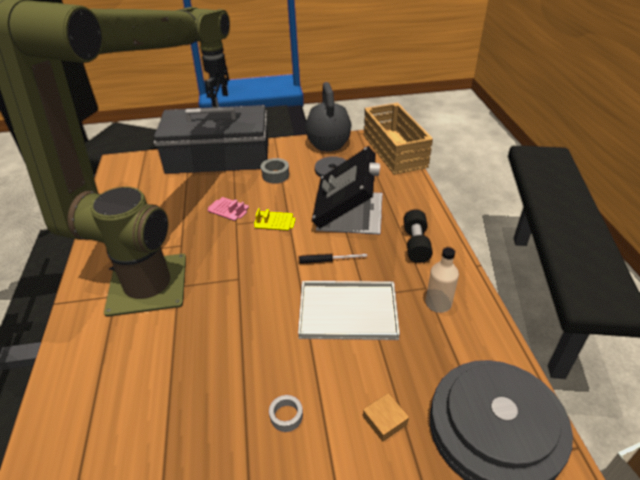

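The scene picture shows the console at (345,290) with the grey cover in its face at (350,287). The yellow (405,285) and pink (463,284) look-alikes lie on the bench, and the tray is at (283,237). In the side picture the console is at (345,188) and the tray at (350,310). The grey one in the console is the cover, because it alone is grey and snapped into the frame. Next I measure and make one enlarged crop.

```bash
python3 - <<'E'
from h import *
S=np.load('side0.npz');C=np.load('scene0.npz')
def reg(D,a,b,c,d): return D['W'][b:d,a:c].reshape(-1,3)
for n,D,r in(('side',S,(300,140,385,235)),('scene',C,(285,240,400,345))):
    P=reg(D,*r);P=P[np.isfinite(P).all(1)];P=P[P[:,2]>.04]
    # RANSAC plane w. 40deg
    rng=np.random.default_rng(0);best=0
    for _ in range(3000):
        a=P[rng.choice(len(P),3,False)];m=np.cross(a[1]-a[0],a[2]-a[0]);l=np.linalg.norm(m)
        if l<1e-6: continue
        m/=l;m*=np.sign(m[2])
        if abs(m[2]-np.cos(np.radians(40)))>.06: continue
        k=abs((P-a[0])@m)<.002
        if k.sum()>best: best=k.sum();B=k;
    Q=P[B];c0=Q.mean(0);m=np.linalg.svd(Q-c0,full_matrices=False)[2][2];m*=np.sign(m[2])
    yaw=np.arctan2(-m[1],-m[0])
    print(n,best,m,'slope',np.degrees(np.arccos(m[2])),'yaw',np.degrees(yaw))
    ey=np.array([-np.sin(yaw),np.cos(yaw),0]);ex=np.cross(ey,m)
    k=abs((P-c0)@m)<.004;Q=P[k]
    u=(Q-c0)@ex;v=(Q-c0)@ey
    print('u',np.percentile(u,[0,.5,2,50,98,99.5,100]),'v',np.percentile(v,[0,.5,2,50,98,99.5,100]),'c0',c0,'z',Q[:,2].min(),Q[:,2].max())
# tray
for n,D,r in(('side',S,(290,275,410,345)),('scene',C,(230,208,335,268))):
    P=reg(D,*r);P=P[np.isfinite(P).all(1)];Q=P[(P[:,2]>.012)&(P[:,2]<.035)]
    print(n,'tray',cv2.minAreaRect((Q[:,:2]*1000).astype(np.float32)),len(Q),np.percentile(Q[:,2],[2,50,98]),'floor',np.median(P[(P[:,2]<.012)&(P[:,2]>.002),2]))
a=cv2.resize(S['f'][130:240,285:395],None,fx=5,fy=5,interpolation=2)[...,::-1]
cv2.imwrite('pics/crop_side.png',a)
a=cv2.resize(C['f'][235:355,280:400],None,fx=5,fy=5,interpolation=2)[...,::-1]
cv2.imwrite('pics/crop_scene.png',a)
E
```

```text
side 1573 [-0.61918806  0.17226073  0.76611512] slope 39.99369938551115 yaw -15.546791271406153
u [-0.13145371 -0.11270327 -0.10717716  0.00707094  0.09648212  0.09860935
  0.10927669] v [-0.11490951 -0.11142137 -0.10823929 -0.01296051  0.12502869  0.35376235
  0.36656045] c0 [0.59539217 0.21631735 0.12510695] z 0.04226217732678872 0.19288920999687964
scene 2014 [-0.61773598  0.17539206  0.76657673] slope 39.952530381138985 yaw -15.850687499575749
u [-0.12077048 -0.11572751 -0.11075256  0.00725008  0.09016231  0.09168475
  0.10136233] v [-0.13491429 -0.13166259 -0.12679721  0.01118015  0.10288345  0.104842
  0.10718533] c0 [0.61134851 0.24154152 0.12588006] z 0.04702835374925418 0.1891121078019572
side tray ((534.181884765625, -194.4897918701172), (187.69979858398438, 250.01280212402344), 79.27877807617188) 1102 [0.01224163 0.02093986 0.02733023] floor 0.00627093362403075
scene tray ((545.784423828125, -144.43629455566406), (294.0034484863281, 253.7957305908203), 79.29348754882812) 596 [0.01221274 0.01808025 0.02477953] floor 0.004488042391793512
```

View pics/crop_side.png

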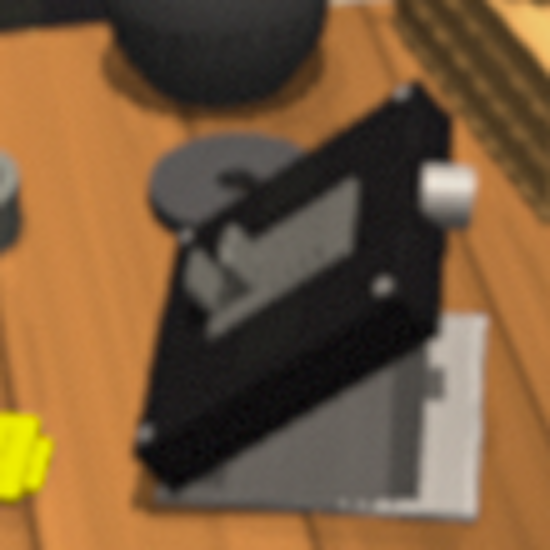

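The crop shows the grey cover in the console's face, around crop (285,255). Its tab is at (200,280) and its rib at (235,250), both at the lower end, so this is the cover meant. The seat is at about (0.596, 0.227, 0.12) with yaw about -15.7°. The tray is at (0.534, -0.194) with yaw -10.7°. Now I work out the move to a look and pre-grasp pose.

```bash
cat >> h.py <<'E'
from scipy.spatial.transform import Rotation as Rr
def frame(yawdeg,slope):  # cover axes: columns ex,ey,ez
    return (Rr.from_euler('z',yawdeg,degrees=True)*Rr.from_euler('y',-slope,degrees=True)).as_matrix()
def toolR(F): return np.stack([F[:,1],F[:,0],-F[:,2]],1)
def plan(p,R,order='shift'):
    s=read_state();R0=np.array(s['orientation']).reshape(3,3);d=np.array(p)-s['ee_pos']
    rv=Rr.from_matrix(R0.T@R).as_rotvec()
    sh=(R0 if order=='shift' else R).T@d
    print('turn deg',np.round(np.degrees(rv),2),'frac',np.round(rv/2/np.pi,4),'shift mm',np.round(sh*1e3,1),'frac',np.round(sh/.4,4))
E
python3 - <<'E'
from h import *
F=frame(-15.7,40);seat=np.array([.596,.227,.12])
t=seat-.031*F[:,0]+.19*F[:,2]; print(t)
plan(t,toolR(F))
E
```

```text
[0.45556539 0.26647439 0.24562203]
turn deg [-32.64 -29.    79.9 ] frac [-0.0907 -0.0806  0.2219] shift mm [-321.4 -230.8  -15. ] frac [-0.8035 -0.5771 -0.0376]
```

```bash
python3 -m inch '[[0,0,0,0,0,-0.1,-1],[0,0,0,0,0,-0.1,-1],[0,0,0,-0.08,-0.058,0,-1],[0,0,0,-0.08,-0.058,0,-1],[0,0,0,-0.08,-0.058,0,-1],[0,0,0,-0.08,-0.058,0,-1],[0,0,0,-0.08,-0.058,0,-1],[0,0,0,-0.08,-0.058,0,-1],[0,0,0,-0.08,-0.058,0,-1],[0,0,0,-0.08,-0.058,0,-1],[0,0,0,-0.08,-0.058,0,-1],[0,0,0,-0.08,-0.058,0,-1]]'
python3 -m inch '[[-0.0076,-0.0067,0.0164,0,0,0,-1],[-0.0076,-0.0067,0.0164,0,0,0,-1],[-0.0076,-0.0067,0.0164,0,0,0,-1],[-0.0076,-0.0067,0.0164,0,0,0,-1],[-0.0076,-0.0067,0.0164,0,0,0,-1],[-0.0076,-0.0067,0.0164,0,0,0,-1],[-0.0076,-0.0067,0.0164,0,0,0,-1],[-0.0076,-0.0067,0.0164,0,0,0,-1],[-0.0076,-0.0067,0.0164,0,0,0,-1],[-0.0076,-0.0067,0.0164,0,0,0,-1],[-0.0076,-0.0067,0.0164,0,0,0,-1],[-0.0076,-0.0067,0.0164,0,0,0,-1]]'
python3 - <<'E'
from h import *
F=frame(-15.7,40);seat=np.array([.596,.227,.12])
t=seat-.031*F[:,0]+.19*F[:,2]
plan(t,toolR(F),'turn');print(read_state()['joint_positions'])
E
```

```text
clock: 1.1
ee_pos: [0.4544, 0.2645, 0.3109]
orientation: [[-0.926, 0.377, -0.0], [0.377, 0.926, -0.0], [0.0, -0.0, -1.0]]
ft_force: [1.2, 0.5, 0.1]
opening: 0.0855
finger_force: 0.0
clock: 2.1
ee_pos: [0.4536, 0.266, 0.311]
orientation: [[0.13, 0.754, 0.644], [0.99, -0.067, -0.121], [-0.048, 0.653, -0.756]]
ft_force: [-0.2, -0.2, -0.4]
opening: 0.0856
finger_force: 0.0
turn deg [ 1.03 -3.23  8.04] frac [ 0.0029 -0.009   0.0223] shift mm [  0.9 -40.7  51.2] frac [ 0.0024 -0.1017  0.128 ]
[ 0.69366162 -0.45996281  2.14066801 -0.62112122  1.04987852  1.00900218]
```

```bash
python3 -m inch '[[0.0015,-0.0045,0.0112,0,0,0,-1],[0.0015,-0.0045,0.0112,0,0,0,-1],[0,0,0,0,-0.05,0.06,-1],[0,0,0,0,-0.05,0.06,-1],[0,0,0,0,0,0,-1]]'
python3 - <<'E'
from h import *
c=shot('wrist');W=cloud(c);np.savez('w0.npz',W=W,f=c['frame']);cv2.imwrite('pics/w0.png',c['frame'][...,::-1])
print(np.round(c['T_tool_cam'],3).tolist(),np.isfinite(W).mean())
E
```

```text
clock: 2.52
ee_pos: [0.451, 0.264, 0.2403]
orientation: [[0.267, 0.748, 0.608], [0.964, -0.199, -0.179], [-0.013, 0.634, -0.773]]
ft_force: [0.2, -1.0, -2.4]
opening: 0.0853
finger_force: 0.0
[[0.001, 0.947, 0.322, 0.083], [1.0, -0.001, -0.0, 0.001], [-0.0, 0.322, -0.947, -0.142], [0.0, 0.0, 0.0, 1.0]] 0.99595703125
```

View pics/w0.png

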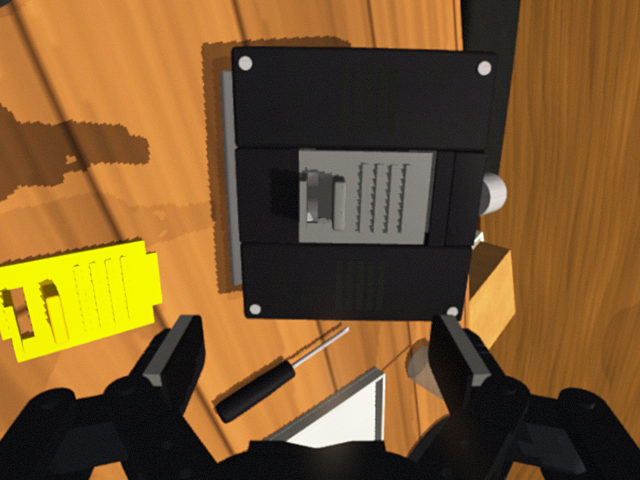

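The wrist view shows the grey cover at columns 299–435, rows 150–244. Its tab is at about (313,195) and its rib at about (339,202). I fit its pose from the depth.

```bash
cat > fit.py <<'E'
from h import *
def fit(D,r=(235,45,495,322)):
    W=D['W'][r[1]:r[3],r[0]:r[2]].reshape(-1,3);f=D['f'][r[1]:r[3],r[0]:r[2]].reshape(-1,3).astype(int)
    F=frame(-15.7,40)
    k=np.isfinite(W).all(1)&(W[:,2]>.03);W=W[k];f=f[k]
    h=(W-[.596,.227,.12])@F[:,2]; k=abs(h-np.median(h))<.004
    for _ in range(3):
        Q=W[k];c=Q.mean(0);m=np.linalg.svd(Q-c,full_matrices=False)[2][2];m*=np.sign(m[2]);k=abs((W-c)@m)<.003
    yaw=np.degrees(np.arctan2(-m[1],-m[0]));sl=np.degrees(np.arccos(m[2]))
    F=frame(yaw,sl);L=(W-c)@F
    face=L[abs(L[:,2])<.003]
    b=lambda a:np.round(np.percentile(a,[.3,1,50,99,99.7])*1e3,1)
    print('yaw',yaw,'slope',sl,'face u',b(face[:,0]),'v',b(face[:,1]))
    print('rect',cv2.minAreaRect((face[:,:2]*1e3).astype(np.float32)))
    g=(f.mean(1)>75)&(abs(f[:,0]-f[:,2])<25)&(abs(L[:,2])<.003)&(abs(L[:,0])<.085)&(abs(L[:,1])<.05)
    print('cover rect',cv2.minAreaRect((L[g][:,:2]*1e3).astype(np.float32)),b(L[g][:,0]),b(L[g][:,1]),'h',b(L[g][:,2]))
    st=(L[:,2]>.022)&(L[:,2]<.033)&(abs(L[:,1])<.06)&(abs(L[:,0])<.08)
    print('stand tops u',np.histogram(L[st][:,0]*1e3,np.arange(-80,20,3)),'v',b(L[st][:,1]),'h',b(L[st][:,2]))
    return c,F,L,f
if __name__=='__main__':
    c,F,L,f=fit(np.load('w0.npz'));print('c',c, 'seat z check: c at z',c[2])
E
python3 fit.py
```

```text
yaw -15.827200584646679 slope 40.02252018287985 face u [-103.  -101.2    0.9  102.   103.7] v [-130.8 -127.9    8.3  104.3  105.6]
rect ((5.292449951171875, -13.212882995605469), (219.8555450439453, 239.82127380371094), 0.09276890009641647)
cover rect ((4.3351287841796875, -11.447505950927734), (110.13272857666016, 77.09182739257812), 0.0015242601511999965) [-50.6 -49.   14.1  58.1  58.7] [-49.8 -49.5  -5.9  26.5  26.8] h [-2.1 -1.8  0.1  2.9  2.9]
stand tops u (array([  0,   0,   0,   0,   0,   0,   0,   0,   0,   0, 102, 202,  11,
         0,   0,   0,   0,   0,   0, 187, 197, 193,  57,   0,   0,   0,
         0,   0,   0,   0,   0,   0,   0]), array([-80, -77, -74, -71, -68, -65, -62, -59, -56, -53, -50, -47, -44,
       -41, -38, -35, -32, -29, -26, -23, -20, -17, -14, -11,  -8,  -5,
        -2,   1,   4,   7,  10,  13,  16,  19])) v [-33.1 -32.3 -11.6   7.    7. ] h [22.2 22.7 27.8 29.5 29.9]
c [0.59868851 0.24120884 0.11671867] seat z check: c at z 0.11671866546773532
```

Everything agrees: the tab is at -49 and the rib at -23..-12.5, which puts the seat at u=4.3, v=-13.1. That gives z≈0.1195 against the stated 0.120. I half-close the fingers while approaching, then measure where the tips stand.

```bash
cat >> h.py <<'E'
Fc=frame(-15.83,40.0)
seat=np.array([0.59868851,0.24120884,0.11671867])+Fc@[.0043,-.0131,0]
E
python3 - <<'E'
from h import *
print(seat)
plan(seat-.031*Fc[:,0]+.07*Fc[:,2],toolR(Fc),'turn')
E
```

```text
[0.59828411 0.22770711 0.11948266]
turn deg [-0.48  0.2   0.65] frac [-0.0013  0.0006  0.0018] shift mm [  4.3   4.5 122.1] frac [0.0107 0.0112 0.3053]
```

```bash
python3 -m inch '[[-0.0013,0.0006,0.0018,0.0107,0.0112,0,-0.15],[0,0,0,0,0,0.08,-0.15],[0,0,0,0,0,0.08,-0.15],[0,0,0,0,0,0.08,-0.15],[0,0,0,0,0,0.065,-0.15],[0,0,0,0,0,0,-0.15],[0,0,0,0,0,0,-0.15]]'
python3 - <<'E'
from h import *
plan(seat-.031*Fc[:,0]+.0*Fc[:,2],toolR(Fc),'turn')
c=shot('wrist');W=cloud(c);cv2.imwrite('pics/w1.png',c['frame'][...,::-1])
s=read_state();L=(W-s['ee_pos'])@np.array(s['orientation']).reshape(3,3)
k=np.isfinite(L).all(2)&(abs(L[...,0])<.02)&(abs(L[...,1])<.08)&(L[...,2]<.02)&(L[...,2]>-.05)
Q=L[k]
for lo in (-.08,0): 
    q=Q[(Q[:,1]>lo)&(Q[:,1]<lo+.08)]
    print(len(q),np.percentile(q[:,2]*1e3,[90,98,99.5,100]),np.percentile(q[:,1]*1e3,[0,2,50,98,100]))
E
```

```text
clock: 3.15
ee_pos: [0.5359, 0.2485, 0.1599]
orientation: [[0.274, 0.732, 0.624], [0.962, -0.214, -0.171], [0.008, 0.647, -0.762]]
ft_force: [-0.0, -0.6, 0.6]
opening: 0.0489
finger_force: 0.0
turn deg [ 0.35 -0.32 -0.35] frac [ 0.001  -0.0009 -0.001 ] shift mm [-3.  -6.7 73.2] frac [-0.0076 -0.0167  0.183 ]
4524 [-11.91402913  -5.46721577  -2.75990315  -0.9013356 ] [-55.95765175 -48.72711084 -28.21406369 -24.36475534 -24.13321733]
4545 [-12.11395303  -5.33858844  -2.67683113  -1.07495004] [23.99086798 24.25189306 28.15753644 49.07250356 56.46019138]
```

View pics/w1.png

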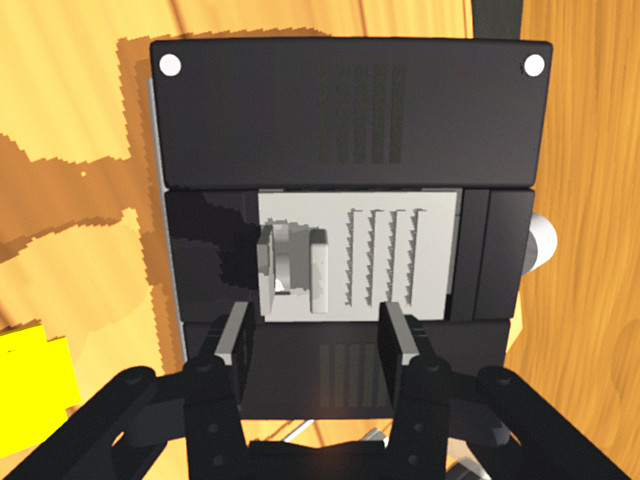

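The view shows the tab at about (268,255) and the rib at (319,270). The fingertips are at (237,320) and (398,320), within 3 mm of the TCP along z. I refit from this nearer view before descending.

```bash
python3 - <<'E'
from fit import *
c=shot('wrist');W=cloud(c)
D=dict(W=W,f=c['frame'])
# offsets relative to current seat estimate
L=(W-seat)@Fc; L=L[30:410,150:550].reshape(-1,3); L=L[np.isfinite(L).all(1)]
b=lambda a:np.round(np.percentile(a,[.5,2,50,98,99.5])*1e3,1)
st=(L[:,2]>.024)&(L[:,2]<.031)&(abs(L[:,1])<.03)
for lo,hi in((-.06,-.04),(-.033,-.01)):
    q=L[st&(L[:,0]>lo)&(L[:,0]<hi)];print(len(q),'x',b(q[:,0]),'y',b(q[:,1]),'z',b(q[:,2]))
q=L[(abs(L[:,2])<.005)&(abs(L[:,1])<.04)&(L[:,0]>0)&(L[:,0]<.05)];print('plate z',b(q[:,2]),'slope',np.polyfit(q[:,0],q[:,2],1))
plan(seat-.031*Fc[:,0]+.002*Fc[:,2],toolR(Fc),'turn');print(read_state()['joint_positions'])
E
```

```text
777 x [-53.3 -53.2 -50.6 -48.2 -48.2] y [-19.8 -19.2   1.8  19.9  20.1] z [24.4 24.9 27.9 29.2 29.5]
1333 x [-27.2 -27.  -22.3 -17.7 -17.6] y [-19.4 -18.2   1.8  19.7  20. ] z [24.9 25.6 27.8 29.1 29.4]
plate z [-1.5 -1.2  0.3  3.4  3.8] slope [-0.01415281  0.00105453]
turn deg [ 0.47 -0.5  -0.37] frac [ 0.0013 -0.0014 -0.001 ] shift mm [-4.1 -7.6 72.9] frac [-0.0102 -0.019   0.1823]
[ 0.56948369 -0.15913589  2.16802621 -0.76156471  0.76941999  1.31331809]
```

```bash
python3 -m inch '[[0.0013,-0.0014,-0.001,-0.0102,-0.019,0,-0.15],[0,0,0,0,0,0.08,-0.15],[0,0,0,0,0,0,-0.15],[0,0,0,0,0,0,-0.15],[0,0,0,0,0,0,-0.15]]'
python3 - <<'E'
from h import *
for i in range(2): plan(seat-.031*Fc[:,0]+.002*Fc[:,2],toolR(Fc),'turn')
E
```

```text
clock: 3.67
ee_pos: [0.5474, 0.2411, 0.1303]
orientation: [[0.273, 0.739, 0.616], [0.962, -0.208, -0.177], [-0.002, 0.641, -0.768]]
ft_force: [-0.3, 1.1, 0.2]
opening: 0.0489
finger_force: 0.0
turn deg [-0.13  0.11  0.09] frac [-0.0004  0.0003  0.0003] shift mm [ 1.   2.4 40.1] frac [0.0025 0.006  0.1003]
turn deg [-0.13  0.11  0.09] frac [-0.0004  0.0003  0.0003] shift mm [ 1.   2.4 40.1] frac [0.0025 0.006  0.1003]
```

Aligned, so I descend slowly and check.

```bash
python3 -m inch '[[0,0,0,0.0025,0.006,0.02,-0.15],[0,0,0,0,0,0.02,-0.15],[0,0,0,0,0,0.02,-0.15],[0,0,0,0,0,0.02,-0.15],[0,0,0,0,0,0.015,-0.15],[0,0,0,0,0,0,-0.15],[0,0,0,0,0,0,-0.15],[0,0,0,0,0,0,-0.15]]'
python3 - <<'E'
from h import *
plan(seat-.031*Fc[:,0]+.002*Fc[:,2],toolR(Fc),'turn')
c=shot('wrist');cv2.imwrite('pics/w2.png',c['frame'][...,::-1])
E
```

```text
clock: 4.33
ee_pos: [0.573, 0.2343, 0.1013]
orientation: [[0.273, 0.74, 0.615], [0.962, -0.208, -0.178], [-0.004, 0.64, -0.768]]
ft_force: [0.0, -0.2, 0.7]
opening: 0.0489
finger_force: 0.0
turn deg [-0.2   0.18  0.1 ] frac [-0.0005  0.0005  0.0003] shift mm [0.6 0.7 0.8] frac [0.0015 0.0017 0.002 ]
```

View pics/w2.png

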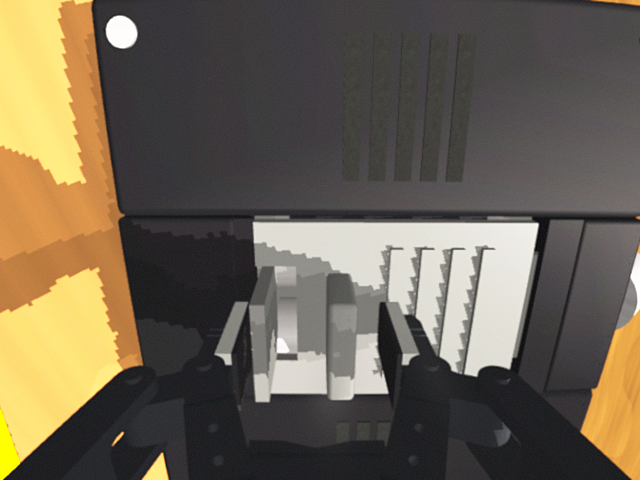

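The fingers straddle the tab (262,340) and the rib (341,340), so I close.

```bash
python3 -m inch '[[0,0,0,0.0015,0.0017,0,0.1],[0,0,0,0,0,0,0.3],[0,0,0,0,0,0,0.6],[0,0,0,0,0,0,1],[0,0,0,0,0,0,1],[0,0,0,0,0,0,1],[0,0,0,0,0,0,1]]'
python3 - <<'E'
from h import *
plan(seat-.031*Fc[:,0]+.002*Fc[:,2],toolR(Fc),'turn')
# pivot plan: pose sequence about lip edge
p=seat+Fc@[.058,0,-.004]; t0=read_state()['ee_pos']; R0=toolR(Fc)
for a in(5,10,15,20,25):
    Q=Rr.from_rotvec(np.radians(a)*Fc[:,1]).as_matrix()
    t=p+Q@(t0-p); print(a,np.round((Q@R0).T@(t-t0)*1e3,1), 't',np.round(t,4))
E
```

```text
clock: 4.97
ee_pos: [0.5742, 0.2353, 0.1035]
orientation: [[0.273, 0.738, 0.617], [0.962, -0.208, -0.177], [-0.002, 0.642, -0.767]]
ft_force: [-4.7, 0.5, 6.0]
opening: 0.0263
finger_force: 58.4
turn deg [-0.08  0.1   0.06] frac [-0.0002  0.0003  0.0002] shift mm [-0.7 -1.4  2. ] frac [-0.0018 -0.0034  0.0051]
5 [ 0.   0.4 -7.7] t [0.5702 0.2364 0.11  ]
10 [ -0.    0.1 -15.3] t [0.5668 0.2374 0.1169]
15 [ -0.   -0.9 -23. ] t [0.564  0.2382 0.124 ]
20 [ -0.   -2.5 -30.5] t [0.5618 0.2388 0.1313]
25 [ -0.   -4.8 -37.8] t [0.5603 0.2393 0.1388]
```

The grip holds: opening 26 mm, so the tab is fully in, at 58 N. I pivot about the lip, 10° first.

```bash
python3 -m inch '[[0.0069,0,0,0,0.0007,-0.0097,1],[0.0069,0,0,0,0.0007,-0.0097,1],[0.0069,0,0,0,0.0007,-0.0097,1],[0.0069,0,0,0,0.0007,-0.0097,1],[0,0,0,0,0,0,1],[0,0,0,0,0,0,1]]'
python3 - <<'E'
from h import *
p=seat+Fc@[.058,0,-.004]; t0=seat+Fc@[-.0305,-.0,.0035]
Q=Rr.from_rotvec(np.radians(10)*Fc[:,1]).as_matrix()
plan(p+Q@(t0-p),Q@toolR(Fc),'turn')
c=shot('wrist');cv2.imwrite('pics/w3.png',c['frame'][...,::-1])
E
```

```text
clock: 5.47
ee_pos: [0.5662, 0.2369, 0.1154]
orientation: [[0.274, 0.834, 0.48], [0.962, -0.236, -0.139], [-0.003, 0.499, -0.866]]
ft_force: [0.1, -0.2, -2.4]
opening: 0.0262
finger_force: 60.7
turn deg [-0.04  0.17  0.02] frac [-0.0001  0.0005  0.0001] shift mm [-0.1  0.3 -0.4] frac [-0.0003  0.0007 -0.0011]
```

View pics/w3.png

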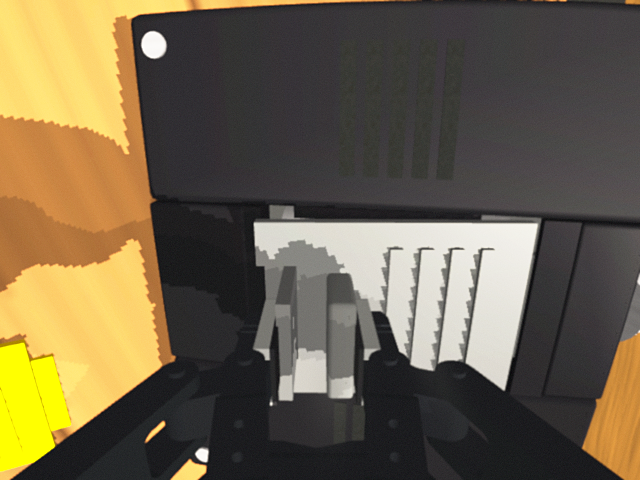

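The cover is following: its lower end is lifted clear, the pressed tab is at (287,330), and forces are tiny. I pivot 12.5° more, then draw it 24 mm along its own -x.

```bash
python3 -m inch '[[0.0069,0,0,0,0.0007,-0.0097,1],[0.0069,0,0,0,0.0007,-0.0097,1],[0.0069,0,0,0,0.0007,-0.0097,1],[0.0069,0,0,0,0.0007,-0.0097,1],[0.0069,0,0,0,0.0007,-0.0097,1],[0,0,0,0,0,0,1]]'
python3 -m inch '[[0,0,0,0,-0.01,0,1],[0,0,0,0,-0.01,0,1],[0,0,0,0,-0.01,0,1],[0,0,0,0,-0.01,0,1],[0,0,0,0,-0.01,0,1],[0,0,0,0,-0.015,0,1],[0,0,0,0,0,0,1]]'
python3 - <<'E'
from h import *
s=read_state();T=np.array(s['orientation']).reshape(3,3)
d=s['ee_pos']-seat; print('slope',np.degrees(np.arcsin(T[2,1])),'tcp in console face axes',d@Fc*1e3)
# tongue tip rel: cover x +97 from TCP, z -7-3.5
tip=s['ee_pos']+T@[0,.097,.0105]; print('tip in face',(tip-seat)@Fc*1e3,s['joint_positions'])
# placing target
Ft=frame(-12,0);o=np.array([.534,-.194,.014]);plan(o+Ft@[-.031,0,.0035+.05],toolR(Ft),'turn')
E
```

```text
clock: 6.02
ee_pos: [0.5601, 0.2389, 0.1339]
orientation: [[0.274, 0.917, 0.289], [0.962, -0.26, -0.085], [-0.003, 0.301, -0.954]]
ft_force: [0.5, 0.3, -1.6]
opening: 0.0266
finger_force: 60.7
clock: 6.6
ee_pos: [0.5338, 0.2459, 0.1245]
orientation: [[0.273, 0.919, 0.286], [0.962, -0.259, -0.085], [-0.004, 0.299, -0.954]]
ft_force: [-0.2, -0.1, -1.2]
opening: 0.0266
finger_force: 60.7
slope 17.38712120541686 tcp in console face axes [-4.81198808e+01 -4.57293536e-02  4.68732890e+01]
tip in face [37.38585543  0.05472463 -0.11616708] [ 0.43315873 -0.03751355  2.02683725 -0.24787986  0.93640598  0.83434429]
turn deg [17.37  0.81 -3.75] frac [ 0.0483  0.0023 -0.0104] shift mm [-430.3   60.6   57. ] frac [-1.0757  0.1516  0.1424]
```

The tip is 20 mm below the lip edge, so the cover is free. I lift it, then level it.

```bash
python3 -m inch '[[0,0,0,0,0,-0.03,1],[0,0,0,0,0,-0.05,1],[0,0,0,0,0,-0.06,1],[0,0,0,0,0,-0.06,1],[0.007,0,0,0,0,-0.06,1],[0.01,0,0,0,0,-0.05,1],[0.01,0,0,0,0,-0.03,1],[0.01,0,-0.004,0,0,0,1],[0.01,0.001,-0.004,0,0,0,1],[0,0,0,0,0,0,1]]'
python3 - <<'E'
from h import *
Ft=frame(-12,0);o=np.array([.534,-.194,.014]);plan(o+Ft@[-.031,0,.0035+.06],toolR(Ft),'turn')
c=shot('wrist');cv2.imwrite('pics/w4.png',c['frame'][...,::-1])
E
```

```text
clock: 7.43
ee_pos: [0.4999, 0.2563, 0.2575]
orientation: [[0.226, 0.974, 0.011], [0.974, -0.226, -0.002], [0.001, 0.011, -1.0]]
ft_force: [-0.1, -1.3, -0.6]
opening: 0.0262
finger_force: 60.7
turn deg [ 0.62 -0.03 -1.04] frac [ 0.0017 -0.0001 -0.0029] shift mm [-433.4   96.   180. ] frac [-1.0834  0.2399  0.45  ]
```

View pics/w4.png

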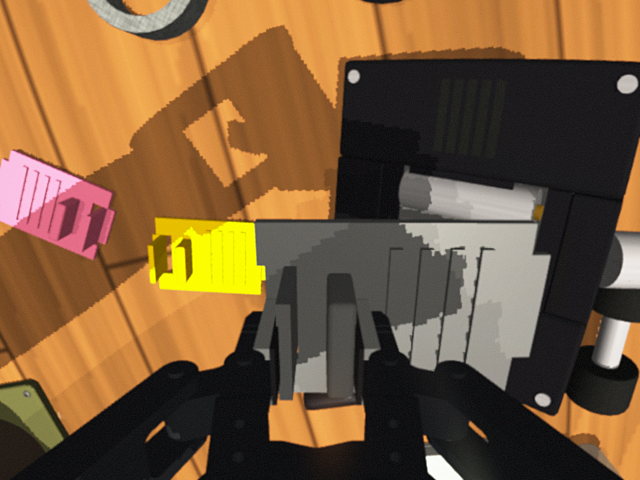

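The cover is held level over the console, whose bay now shows its cells at about (470,195). I carry it over to the tray.

```bash
python3 -m inch '[[0.0017,0,-0.0029,-0.04,0,0,1],[0,0,0,-0.07,0.02,0,1],[0,0,0,-0.09,0.02,0,1],[0,0,0,-0.09,0.025,0,1],[0,0,0,-0.09,0.025,0,1],[0,0,0,-0.09,0.025,0,1],[0,0,0,-0.09,0.025,0,1],[0,0,0,-0.09,0.025,0,1],[0,0,0,-0.09,0.025,0,1],[0,0,0,-0.09,0.02,0,1],[0,0,0,-0.09,0.02,0,1],[0,0,0,-0.08,0.01,0,1]]'
python3 -m inch '[[0,0,0,-0.05,0,0.02,1],[0,0,0,-0.03,0,0.04,1],[0,0,0,0,0,0.06,1],[0,0,0,0,0,0.07,1],[0,0,0,0,0,0.07,1],[0,0,0,0,0,0.04,1],[0,0,0,0,0,0.02,1],[0,0,0,0,0,0,1]]'
python3 - <<'E'
from h import *
Ft=frame(-12,0);o=np.array([.534,-.194,.014])
plan(o+Ft@[-.031,0,.0035],toolR(Ft),'turn')
c=shot('wrist');W=cloud(c);cv2.imwrite('pics/w5.png',c['frame'][...,::-1])
s=read_state()
# tray top rim / floor in view
P=W.reshape(-1,3);P=P[np.isfinite(P).all(1)]
Q=P[(P[:,2]>.015)&(P[:,2]<.027)&(abs(P[:,0]-.534)<.16)&(abs(P[:,1]+.194)<.13)]
print(cv2.minAreaRect((Q[:,:2]*1e3).astype(np.float32)),len(Q))
# cover plate: outer side level?
L=(P-s['ee_pos'])@np.array(s['orientation']).reshape(3,3)
q=L[(abs(L[:,0])<.038)&(L[:,1]>.03)&(L[:,1]<.08)&(abs(L[:,2])<.02)]
A=np.c_[q[:,:2],np.ones(len(q))];print('plate z=a x+b y+c',np.linalg.lstsq(A,q[:,2],rcond=None)[0],len(q), 'z world',np.percentile((P[:,2])[(abs(L[:,0])<.038)&(L[:,1]>.03)&(L[:,1]<.08)&(abs(L[:,2])<.02)],[5,50,95]))
E
```

```text
clock: 8.48
ee_pos: [0.5087, -0.1563, 0.2561]
orientation: [[0.208, 0.978, -0.0], [0.978, -0.208, -0.002], [-0.003, 0.0, -1.0]]
ft_force: [1.5, 0.4, -0.8]
opening: 0.0265
finger_force: 60.7
clock: 9.15
ee_pos: [0.5008, -0.1847, 0.1256]
orientation: [[0.206, 0.978, -0.005], [0.978, -0.206, 0.001], [-0.0, -0.005, -1.0]]
ft_force: [-0.3, 0.6, -1.9]
opening: 0.0263
finger_force: 60.7
turn deg [-0.3   0.02  0.09] frac [-0.0008  0.0001  0.0002] shift mm [ -2.2   3.5 108.1] frac [-0.0055  0.0086  0.2702]
((536.949951171875, -195.36459350585938), (181.28953552246094, 251.06488037109375), 79.45054626464844) 8536
plate z=a x+b y+c [0.00639083 0.0089583  0.00373555] 15923 z world [0.12145784 0.12270304 0.12532674]
```

View pics/w5.png

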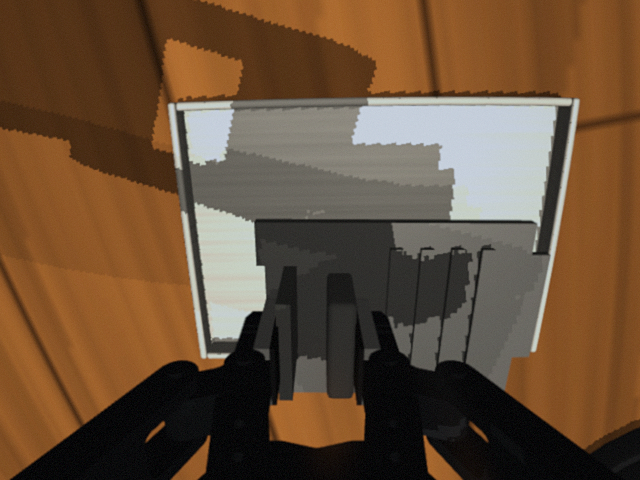

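The cover is level over the empty tray, whose centre reads (0.537, -0.195). I lower it most of the way.

```bash
python3 -m inch '[[-0.0008,0,0,-0.003,0.01,0.03,1],[0,0,0,0,0.004,0.05,1],[0,0,0,0,0,0.05,1],[0,0,0,0,0,0.05,1],[0,0,0,0,0,0.03,1],[0,0,0,0,0,0.02,1],[0,0,0,0,0,0.01,1],[0,0,0,0,0,0,1],[0,0,0,0,0,0,1]]'
python3 - <<'E'
from h import *
Ft=frame(-12,0);o=np.array([.537,-.195,.014])
plan(o+Ft@[-.031,0,.0037],toolR(Ft),'turn')
E
```

```text
clock: 9.95
ee_pos: [0.5087, -0.1886, 0.033]
orientation: [[0.207, 0.978, 0.005], [0.978, -0.207, -0.002], [-0.001, 0.005, -1.0]]
ft_force: [0.3, -0.5, -1.4]
opening: 0.0264
finger_force: 60.7
turn deg [0.31 0.07 0.07] frac [0.0009 0.0002 0.0002] shift mm [-0.3 -2.  15.3] frac [-0.0009 -0.0049  0.0383]
```

```bash
python3 -m inch '[[0,0,0,0,0,0.01,1],[0,0,0,0,0,0.01,1],[0,0,0,0,0,0.007,1],[0,0,0,0,0,0.004,1],[0,0,0,0,0,0.003,1],[0,0,0,0,0,0.002,1],[0,0,0,0,0,0,1],[0,0,0,0,0,0,1]]'
```

```text
clock: 10.62
ee_pos: [0.508, -0.1883, 0.0175]
orientation: [[0.207, 0.978, 0.004], [0.978, -0.207, -0.002], [-0.001, 0.004, -1.0]]
ft_force: [0.3, 0.9, -0.7]
opening: 0.026
finger_force: 60.8
```

```bash
python3 -m inch '[[0,0,0,0,0,0.002,1],[0,0,0,0,0,0,1],[0,0,0,0,0,0,1]]'; python3 -m inch '[[0,0,0,0,0,0.002,1],[0,0,0,0,0,0,1],[0,0,0,0,0,0,1]]'
```

```text
clock: 10.87
ee_pos: [0.5082, -0.1884, 0.0174]
orientation: [[0.207, 0.978, 0.004], [0.978, -0.207, -0.002], [-0.001, 0.004, -1.0]]
ft_force: [-2.3, 1.2, 6.0]
opening: 0.0262
finger_force: 61.7
clock: 11.12
ee_pos: [0.5082, -0.1884, 0.0174]
orientation: [[0.207, 0.978, 0.003], [0.978, -0.207, -0.001], [-0.001, 0.003, -1.0]]
ft_force: [-4.1, 2.2, 11.2]
opening: 0.0265
finger_force: 62.6
```

It is resting on the floor (Fz +11 N, z no longer changing). I open gradually and retract.

```bash
python3 -m inch '[[0,0,0,0,0,-0.001,0.35],[0,0,0,0,0,0,0.25],[0,0,0,0,0,0,0.15],[0,0,0,0,0,0,0.05],[0,0,0,0,0,0,-0.05],[0,0,0,0,0,0,-0.2],[0,0,0,0,0,0,-0.35],[0,0,0,0,0,0,-0.5],[0,0,0,0,0,0,-0.5],[0,0,0,0,0,0,-0.5]]'
python3 -m inch '[[0,0,0,0,0,-0.02,-0.5],[0,0,0,0,0,-0.04,-0.5],[0,0,0,0,0,-0.06,-0.5],[0,0,0,0,0,-0.08,-0.5],[0,0,0,0,0,-0.08,-0.5],[0,0,0,0,0,-0.08,-0.5],[0,0,0,0,0,-0.06,-0.5],[0,0,0,0,0,0,-0.5],[0,0,0,0,0,0,-0.5]]'
python3 - <<'E'
from h import *
c=shot('wrist');W=cloud(c);s=shot('side')
cv2.imwrite('pics/w6.png',np.hstack([cv2.resize(c['frame'],(400,300)),cv2.resize(s['frame'],(400,300))])[...,::-1])
P=W.reshape(-1,3);P=P[np.isfinite(P).all(1)];Ft=frame(-12,0)
L=(P-[.537,-.195,0])@Ft
q=L[(L[:,2]>.009)&(L[:,2]<.019)&(abs(L[:,1])<.03)&(L[:,0]>0)&(L[:,0]<.05)]
A=np.c_[q[:,:2],np.ones(len(q))];print(np.linalg.lstsq(A,q[:,2],rcond=None)[0],len(q))
q=L[(L[:,2]>.036)&(L[:,2]<.05)&(abs(L[:,1])<.04)&(abs(L[:,0])<.07)];print('tab/rib',np.histogram(q[:,0]*1e3,np.arange(-60,0,4)),np.percentile(q[:,2],[5,50,95]))
E
```

```text
clock: 11.95
ee_pos: [0.5079, -0.1882, 0.0162]
orientation: [[0.207, 0.978, 0.003], [0.978, -0.207, -0.001], [-0.001, 0.004, -1.0]]
ft_force: [-0.2, 0.3, 0.0]
opening: 0.0642
finger_force: 0.0
clock: 12.7
ee_pos: [0.5085, -0.1885, 0.1872]
orientation: [[0.207, 0.978, 0.008], [0.978, -0.207, -0.004], [-0.002, 0.009, -1.0]]
ft_force: [-0.3, 0.2, -1.5]
opening: 0.0638
finger_force: 0.0
[-0.00358296 -0.00037692  0.01497619] 4280
tab/rib (array([  0,   0,   0, 177, 199,   0,   0,   0,   0,  31, 296, 275,  96,
         0]), array([-60, -56, -52, -48, -44, -40, -36, -32, -28, -24, -20, -16, -12,
        -8,  -4])) [0.03962354 0.04167271 0.04285044]
```

View pics/w6.png

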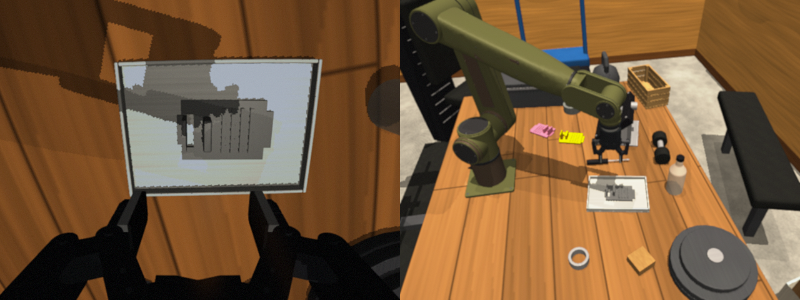

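The cover lies flat, outer side up (slope under 0.3°, outer side at 15 mm), in the tray at wrist (228,128). Everything else is in place and the gripper is clear.

```bash
python3 -c "
from plant import workorder;print(workorder.sign_off())"
```

```text
the job is handed in; nothing more can be done
None
```

The cover was unsnapped, pivoted out and laid flat, outer side up, in the aluminium tray without being dropped, using about 13 s of the 42 s allowed; the job is handed in, with no verdict returned.

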